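Set the bin lid and hold out the bag arm

TASK

Get the bin ready for a new liner: raise its stiff lid to 45 degrees and let go of it, so that it stands there by itself. Then squeeze the lock button on the head of the telescopic bag arm next to the bin, pull the arm out until its third scale mark (75 mm out) is level with the mouth of the sleeve, and finish while still holding it there with the button squeezed, because it springs back when let go. Leave the bottle, tin, peg and clear lid where they are.

Things in the scene. Friction and masses are not known exactly. Their poses are not given: they have to be found in the camera images.
- bin: Grey plastic bin, open box 200 (x) x 240 (y) x 140 mm high, walls 5 mm, fixed. Origin: centre of its underside. Its x axis points from the handle side to the hinge side (away from the robot, yaw up to 0.2 rad). Its place and that of the bag arm may be swapped left and right.
- bin_lid (a joint): Angle of the bin's lid, rad: 0 shut (it may start up to 0.12 open), grows as the handle edge rises, stop at 1.75; 45 degrees is 0.785. The lid is a flat plate 200 x 246 x 8 mm of about 0.22 kg, hinged along y at x = 100, z = 141 mm in the bin's frame (far rim). Stiff hinge (about 0.6 N m, some 3 N at the bar): the lid stays where it is left.
- lid_bar (a point): Middle of the lid's steel handle bar: a round bar 12 mm thick and about 100 mm long, parallel to the hinge (the bin's y), carried by two arms at its ends; it stands 45 mm out beyond the lid's near edge (245 mm from the hinge) with free space all round, 147 mm above the base when shut. It may turn between the fingers.
- bag_arm: Telescopic bag arm, fixed: steel foot 200 x 90 x 8 mm, a post, and on it a grey square sleeve 190 (x) x 44 (y) x 40 mm whose middle is 85 mm above the base (top at 105 mm). Origin: on the base, right under the sleeve's mouth; the foot and sleeve lie on its +x side. The inner tube comes out at the -x end of the sleeve (towards the robot, yaw up to 0.25 rad) and slides along -x of this frame.
- bag_slide (a joint): How far the inner tube is pulled out of the sleeve, m: 0 home, stop at 0.115. The target, third mark at the mouth, is 0.075. It is locked at 0 unless the button is pressed; a return spring of about 3 to 4.5 N pulls it home, where it locks again.
- bag_button (a joint): Travel of the lock button, m: 0 out, 0.006 fully pressed (9 N). The lock is free from 0.004 on. Keep it fully pressed while pulling and holding.
- bag_grip (a point): Where to pinch: middle of the arm's head, 85 mm above the base. The head is a white block 40 (x) x 36 (y) x 36 mm on the tube's free end, 15 mm in front of the sleeve when home, a small hook on its -x face. The lock button (24 x 24 mm) stands 8 mm out of its +y face: the pinch along y is 44 mm wide, 38 mm with the button pressed. Axes as bag_arm.
- bag_mark3 (a point): Third scale mark, on the top face of the inner tube (aluminium, 30 wide x 26 mm high), 98 mm above the base. Thin black lines cross the tube every 25 mm (four in all); the sleeve hides them until they come out one by one, the first at 25 mm.
- bag_mouth (a point): Middle of the sleeve's mouth (its -x end), at the height of the tube's top face. The mark is level with the mouth when both have the same x in the frame of bag_arm.
- milk_bottle: White glass milk bottle, 76 mm across, 210 mm high, standing. Origin: centre of its underside. Bystander.
- tuna_tin: Empty open steel tuna tin, 84 mm across, 36 mm high. Origin: centre of its underside. Bystander.
- clothes_peg: Green plastic clothes peg lying flat, 75 x 10 x 14 mm. Origin: centre of its underside. Bystander.
- clear_lid: Clear plastic round lid, 104 mm across, 9 mm high, lying. Origin: centre of its underside. Bystander.

How it is judged:
On the way, in this order (a step that is already met when the one before it is completed fails the run):
1. the lid stands by itself at 45 degrees, let go (value of joint bin_lid between 0.645 and 0.925 rad and contact force between bin and the arm below 0.5 N and contact force between bin and the fingers below 0.5 N), for 0.2 s.
2. the lock is squeezed free and the arm is coming out (value of joint bag_slide above 0.02 m and value of joint bag_button above 0.0045 m and contact force between bag_arm and the fingers above 3 N), for 0.05 s.
3. the arm is held at the third mark (value of joint bag_slide between 0.07 and 0.08 m and value of joint bag_button above 0.0045 m and contact force between bag_arm and the fingers above 3 N), for 0.3 s.
At the end, for the whole second after the job is handed in: The lid stands at 45 degrees (within 8) untouched; the bag arm is 75 mm out (within 5), still, with its button squeezed and the fingers holding its head; bottle, tin, peg and clear lid are within 30 mm of where they were and the bottle upright (all of step 1 and all of step 3 and velocity of joint bag_slide between -0.01 and 0.01 m/s and distance of each of milk_bottle, tuna_tin, clothes_peg, clear_lid from where it was at the start of the episode below 0.03 m and angle between milk_bottle's own z axis and vertical below 0.2 rad); the arm keeps its last pose, push and grip.
It fails at once if a bystander is pushed away (over 30 mm) or the bottle tipped (distance of any of milk_bottle, tuna_tin, clothes_peg, clear_lid from where it was at the start of the episode above 0.03 m or angle between milk_bottle's own z axis and vertical above 0.35 rad).
It also fails if it takes over 48 s, if anything falls off the work surface, if the arm or the gripper's body presses on something with over 40 N, if the wrist force passes 120 N, or if a joint passes its speed limit or range.

ROBOT

A 6-joint arm with a two-finger parallel gripper is mounted at the origin on the work surface. World frame = base frame: x ahead of the robot, y to its left, z up, the work surface at z = 0. Lengths are in m, angles in rad, forces in N, time in s.
With the tool pointing down it reaches from about 0.3 to 0.775 m from the base axis. Payload 14.6 kg.
Tool frame: the origin (TCP) lies at the very end of the fingers, on their centre line; the grasp point (between the pads) lies 19 mm behind it; z points along the fingers, y is the line along which they close (so a half turn about z gives the same grasp; the last joint's range is limited). The gripper opens to 94 mm and grips with 3 to 60 N. Pads are 16 mm wide; open, the fingers measure 119 mm over their backs; the gripper's body (75 mm by 177 mm) begins 78 mm behind the grasp point.
Start: joints at [1.115, 0.3, 1.521, -0, 1.321, -0.067], TCP at [0.208, 0.509, 0.205] pointing down, gripper open.
Joint ranges: [-3.03, 3.03], [-0.79, 2.21], [0.23, 2.52], [-1.04, 4.18], [0, 3.07], [-2.55, 2.55]. Speed limits (rad/s): [2.22, 2.22, 2.57, 3.14, 3.14, 3.14].

INTERFACE

Orientations are given as [roll, pitch, yaw] about the fixed x, y, z axes, in that order (R = Rz(yaw) Ry(pitch) Rx(roll)).
In Python, from station import ctrl gives the robot as it stands.
- The arm moves only by the tool move_arm, never from a script. Its argument "increments" is a list of rows, each a list of 7 numbers: the opening, from 0 (shut) to 1 (fully open), then the shift along the tool's x, y, z in units of 50 mm (1.0 is 50 mm), then the turn, a rotation vector about the tool's x, y, z in rad. In form: [[claw, tx, ty, tz, rx, ry, rz], ...]. A call has 1 to 20 rows; each row shifts and turns the commanded pose from where the row before left it, along the tool's axes as they then stand; what a row does not reach is not made up. A row lasts 1/10 s, in which the tool goes at most 50 mm and 8.59 degrees, less where a joint would pass 70% of its speed; a pose out of reach is approached as far as the arm can. A call is refused whole if a number of a shift passes 1 or a number of a turn 0.15, either way. A call with a gripper value outside its range is refused whole. The fingers move at their own pace and stop on an object; "force" is the grip in N (left out, the last holds). Time passes only in rows, so rows that do not move let the fingers close. It gives the time, the measured TCP pose, the force, the opening and the grip force at its end, in the units of the state.
- ctrl.get_obs(): the state, without advancing time (a new reading comes with each control period).
- ctrl.camera(name): name is "scene" or "top" or "wrist"; returns a dict with "color" (420x560x3 uint8, blue, green, red), "K" (3x3 intrinsics, pixels), "pose" (4x4, takes a point from camera to world coordinates); the wrist camera has in their place "tool_from_camera" (4x4, takes a point from camera to tool coordinates, whose origin is the TCP and whose axes are the flange's). Camera axes: x right, y down, z forward; pixel columns grow to the right and rows downward; lengths in m; the calibration is good to about 2 mm. A picture is of the moment at which its call begins: read the wrist's pose just before it. There is no depth.
- ctrl.hand_in(): hands the job in; it is judged then, once.
Trained networks look in a picture, given as the dict that the camera call returned (one of the last four; its "shot" number tells which), for a name from the list of things; names that differ only in an ending like _2 or _b are one class to them, and where a whole thing is asked for, a point or a joint stands for the part that bears it (a point fixed in the world has none). Each returns a list of dicts, best first, with "conf" (0 to 1); they miss things now and then, are a little off and sometimes report something else, mostly with a low value. They report only what shows in the picture. A call takes as long as a camera call.
- ctrl.cut_out(name, picture): "mask" (420x560 bool, what is visible of it) and "centre" ([row, column] in pixels, amid what is visible of it).
The state is a dict: "time_s": time; "qpos": joint angles; "joint_vel": joint speeds; "tau": joint torques, N m; "ee_pos": TCP position; "eef_rot": TCP orientation; "force": force on the tool from outside, world axes, zero at the start; "moment": the same for the moment, N m; "grip_width": finger opening in m; "grip_force": force on a finger pad.
Only numpy, scipy, OpenCV 4.12 (cv2) and the standard library are available. Lean on these libraries where they do the work, as an engineer would, in place of code of your own. Each camera call takes 0.05 s, during which the arm holds its last target. There are 200 camera calls.

## Working session

There is one attempt and no reset: what is moved stays moved. The work goes in short steps, Python scripts to look and compute and a tool call to move; the robot and the scene stay as the last step left them, time stands still between calls to the robot, and variables do not carry over. Pictures are saved under pics/ and viewed, at most 10 in all, crops included, and the job is handed in when it is done.

Besides the shell and the picture viewer there is one more tool, called as name(argument=value, ...) on one line, values as JSON. move_arm: Moves the arm, as the interface text tells. Its arguments: {"type":"object","properties":{"increments":{"type":"array","items":{"type":"array","items":{"type":"number"}}},"force":{"type":"number"}},"required":["increments"]}

```bash
mkdir -p pics; cat > h.py <<'E'
from station import ctrl
import numpy as np, cv2
from scipy.spatial.transform import Rotation as R
def ray(c,u,v,z,pose=None):
    P=c["pose"] if pose is None else pose
    d=P[:3,:3]@np.linalg.solve(c["K"],[u,v,1.]); o=P[:3,3]
    return o+d*(z-o[2])/d[2]
def proj(c,p,pose=None):
    P=c["pose"] if pose is None else pose
    q=c["K"]@(P[:3,:3].T@(np.asarray(p)-P[:3,3])); return q[:2]/q[2]
def wpose(c,s):
    T=np.eye(4);T[:3,:3]=R.from_euler('xyz',s["eef_rot"]).as_matrix();T[:3,3]=s["ee_pos"]
    return T@c["tool_from_camera"]
E
python3 - <<'E'
from h import *
s=ctrl.get_obs();print({k:np.round(v,3) for k,v in s.items()})
t=ctrl.camera("top");c=ctrl.camera("scene")
cv2.imwrite("pics/top.png",t["color"]);cv2.imwrite("pics/scene.png",c["color"])
print(t["pose"],t["K"])
for n,z in [("bin",.07),("bin_lid",.145),("lid_bar",.147),("bag_arm",.1),("bag_grip",.103),("bag_slide",.1),("milk_bottle",.2),("tuna_tin",.03),("clothes_peg",.01),("clear_lid",.009)]:
    for d in ctrl.cut_out(n,t)[:1]:
        print(n,round(d["conf"],2),np.round(d["centre"]),ray(t,d["centre"][1],d["centre"][0],z).round(3))
E
```

```text
{'time_s': np.float64(0.0), 'qpos': array([ 1.115,  0.3  ,  1.522,  0.   ,  1.321, -0.067]), 'joint_vel': array([ 0.002, -0.001, -0.001, -0.001,  0.001,  0.001]), 'tau': array([-0.0000e+00, -5.3182e+01, -3.5273e+01,  7.1000e-02,  2.5000e-02,
       -0.0000e+00]), 'ee_pos': array([0.208, 0.509, 0.205]), 'eef_rot': array([-3.14 , -0.   ,  2.753]), 'force': array([-1.173, -0.013,  0.251]), 'moment': array([ 0.045, -0.045,  0.021]), 'grip_force': np.float64(0.0), 'grip_width': np.float64(0.094)}
[[ 0.00820865 -0.98699095  0.16056616  0.36672285]
 [-0.99973416 -0.00464048  0.02258479 -0.02928995]
 [-0.02154588 -0.16070887 -0.98676666  1.33372818]
 [ 0.          0.          0.          1.        ]] [[408.30593905   0.         285.95645976]
 [  0.         408.30593905 207.66529507]
 [  0.           0.           1.        ]]
bin 0.95 [197. 247.] [0.605 0.122 0.07 ]
bin_lid 0.97 [194. 244.] [0.602 0.123 0.145]
lid_bar 0.57 [194. 244.] [0.599 0.124 0.147]
bag_arm 0.92 [177. 352.] [ 0.663 -0.206  0.1  ]
bag_grip 0.73 [206. 361.] [ 0.574 -0.231  0.103]
bag_slide 0.71 [209. 363.] [ 0.564 -0.235  0.1  ]
milk_bottle 0.9 [193. 132.] [0.591 0.436 0.2  ]
tuna_tin 0.94 [270. 284.] [0.38  0.005 0.03 ]
clothes_peg 0.33 [207. 361.] [ 0.586 -0.246  0.01 ]
clear_lid 0.94 [258. 172.] [0.416 0.368 0.009]
```

View pics/top.png

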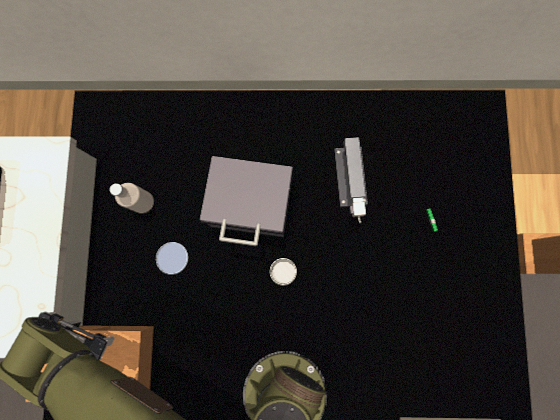

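View pics/scene.png

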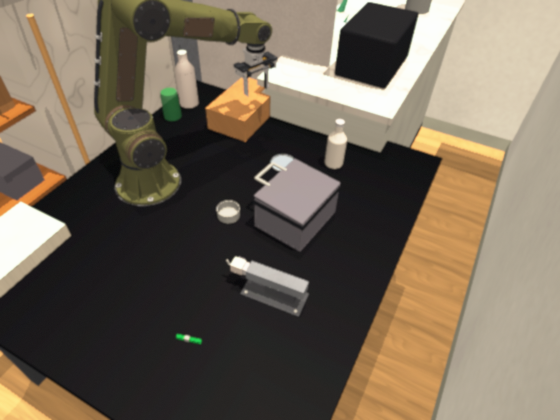

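```bash
python3 - <<'E'
from h import *
t=cv2.imread("pics/top.png");c=cv2.imread("pics/scene.png")
a=cv2.resize(t[145:255,190:380],(798,462),interpolation=cv2.INTER_CUBIC)
cv2.imwrite("pics/topz.png",a)
E
```

```text
(no output)
```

View pics/topz.png

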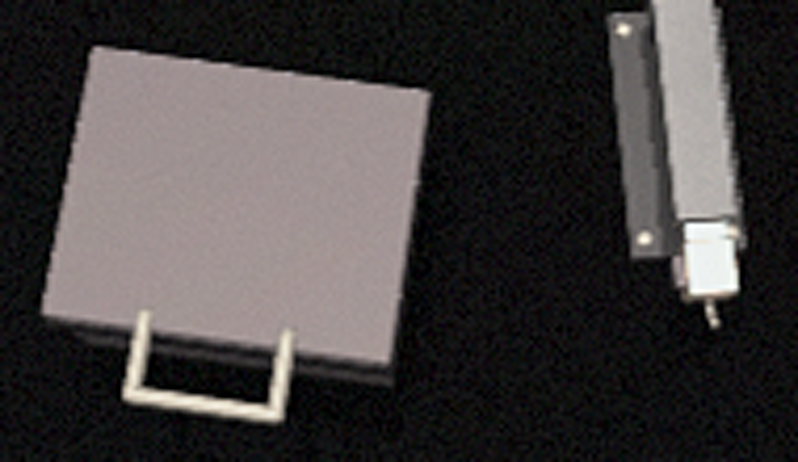

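```bash
python3 - <<'E'
from h import *
from scipy.optimize import least_squares
t=ctrl.camera("top"); px=lambda a:np.array(a,float)/4.2+[189.6,144.6]
L=[(0,.123,.008),(0,-.123,.008),(-.2,-.123,.008),(-.2,.123,.008),(-.251,.053,.006),(-.251,-.053,.006)]
I=px([(94,46),(430,92),(391,364),(42,316),(125,400),(282,420)])
def pt(p,l):
    q=R.from_euler('zy',[p[2],p[3]]).apply(l); return q+[p[0],p[1],.141]
f=lambda p:np.ravel([proj(t,pt(p,l))-i for l,i in zip(L,I)])
s=least_squares(f,[.7,.12,-.1,.05]);p=s.x
print("hinge",p.round(4),f(p).round(1),"bar",pt(p,(-.245,0,.006)))
# bag: x,y (mouth), yaw ; head x from -.055 to -.015, top .103 ; sleeve top .105
L2=[(-.055,.018,.103),(-.055,-.018,.103),(-.015,.018,.103),(-.015,-.018,.103),(0,.022,.105),(.19,.022,.105),(.19,-.022,.105)]
I2=[(688,299),(737,295),(686,226),(733,226),(676,220)]
def pb(p,l): return R.from_euler('z',p[2]).apply(l)+[p[0],p[1],0]
L2=L2[:5];I2=px(I2)
e=px([(650,0),(718,0)])
def g(p):
    r=list(np.ravel([proj(t,pb(p,l))-i for l,i in zip(L2,I2)]))
    for y,q in zip((.022,-.022),e):
        w=R.from_euler('z',-p[2]).apply(ray(t,*q,.105)-[p[0],p[1],0]); r.append((w[1]-y)*350)
    return r
s=least_squares(g,[.62,-.22,.1]);p=s.x
print("bag",p.round(4),np.round(g(p),1),"grip",pb(p,(-.035,0,.085)))
E
```

```text
hinge [ 0.7013  0.101  -0.1316  0.0904] [-0.1  0.   0.6 -0.7  0.3 -0.2 -0.5 -0.2  0.3  0.4 -0.6  0.7] bar [0.45991445 0.13312425 0.16889755]
bag [ 0.6048 -0.2202  0.0809] [ 0.2 -1.8  0.4 -1.8 -0.6  2.6 -0.1  1.7  0.  -0.8  1.1 -1. ] grip [ 0.56992569 -0.22298919  0.085     ]
```

```bash
cat >> h.py <<'E'
from scipy.linalg import logm,expm
def T(pos,rot):
    M=np.eye(4);M[:3,:3]=rot.as_matrix();M[:3,3]=pos;return M
def now():
    s=ctrl.get_obs();return T(s["ee_pos"],R.from_euler('xyz',s["eef_rot"]))
def rot_for(ydir,tilt): # tool y heading (rad), tilt of z forward
    return R.from_euler('xyz',[np.pi,0,ydir+np.pi/2])*R.from_rotvec([-tilt,0,0])
def plan(A,B,n):
    S=expm(np.real(logm(np.linalg.inv(A)@B))/n)
    print("row x%d:"%n,np.round(S[:3,3]/.05,3),np.round(R.from_matrix(S[:3,:3]).as_rotvec(),4),"mid",np.round((A@np.linalg.matrix_power(S,n//2))[:3,3],3))
    return B
E
python3 - <<'E'
from h import *
r=rot_for(-.1316,.45);z=r.apply([0,0,1]);print(z,r.apply([0,1,0]))
bar=np.array([.460,.133,.169])
plan(now(),T(bar-.105*z,r),16)
E
```

```text
[ 0.43120448 -0.05707638 -0.9004471 ] [ 0.89266113 -0.1181571   0.43496553]
row x16: [-0.574 -0.023 -0.05 ] [-0.0239 -0.0185  0.0806] mid [0.377 0.36  0.235]
```

move_arm(increments=[[0.38, -0.574, -0.023, -0.05, -0.0239, -0.0185, 0.0806], [0.38, -0.574, -0.023, -0.05, -0.0239, -0.0185, 0.0806], [0.38, -0.574, -0.023, -0.05, -0.0239, -0.0185, 0.0806], [0.38, -0.574, -0.023, -0.05, -0.0239, -0.0185, 0.0806], [0.38, -0.574, -0.023, -0.05, -0.0239, -0.0185, 0.0806], [0.38, -0.574, -0.023, -0.05, -0.0239, -0.0185, 0.0806], [0.38, -0.574, -0.023, -0.05, -0.0239, -0.0185, 0.0806], [0.38, -0.574, -0.023, -0.05, -0.0239, -0.0185, 0.0806], [0.38, -0.574, -0.023, -0.05, -0.0239, -0.0185, 0.0806], [0.38, -0.574, -0.023, -0.05, -0.0239, -0.0185, 0.0806], [0.38, -0.574, -0.023, -0.05, -0.0239, -0.0185, 0.0806], [0.38, -0.574, -0.023, -0.05, -0.0239, -0.0185, 0.0806], [0.38, -0.574, -0.023, -0.05, -0.0239, -0.0185, 0.0806], [0.38, -0.574, -0.023, -0.05, -0.0239, -0.0185, 0.0806], [0.38, -0.574, -0.023, -0.05, -0.0239, -0.0185, 0.0806], [0.38, -0.574, -0.023, -0.05, -0.0239, -0.0185, 0.0806], [0.38, 0, 0, 0, 0, 0, 0], [0.38, 0, 0, 0, 0, 0, 0]], force=25)

```text
time_s: 2.45
ee_pos: [0.4149, 0.1393, 0.2642]
eef_rot: [2.691, 0.001, 1.44]
force: [-0.9, 0.7, -0.0]
grip_width: 0.0356
grip_force: 0.0
```

```bash
python3 - <<'E'
from h import *
s=ctrl.get_obs();w=ctrl.camera("wrist");P=wpose(w,s)
print(s["ee_pos"].round(3),s["qpos"].round(2),s["grip_width"])
im=w["color"].copy()
for dy in (-.05,0,.05):
    b=np.array([.460,.133,.169])+dy*np.array([.131,.991,0]);u=proj(w,b,P);print(u.round(1))
    cv2.circle(im,tuple(int(v) for v in u),3,(0,0,255),-1)
cv2.imwrite("pics/w1.png",im)
E
```

```text
[0.415 0.139 0.264] [ 0.37 -0.23  2.   -0.25  0.99  0.6 ] 0.035604466774269775
[275.3 260.8]
[275.3 200.8]
[275.3 135.6]
```

View pics/w1.png

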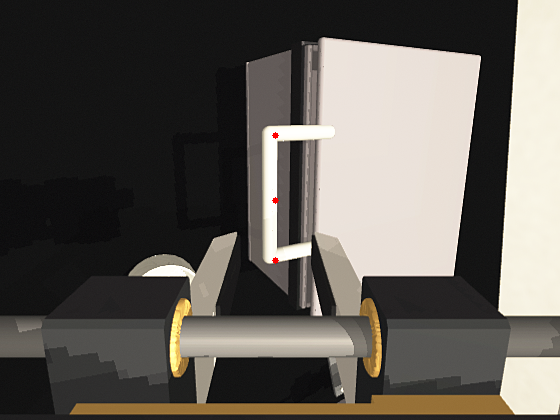

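move_arm(increments=[[0.38, 0, -0.09, 0.3, 0, 0, 0], [0.38, 0, 0, 0.3, 0, 0, 0], [0.38, 0, 0, 0.3, 0, 0, 0], [0.38, 0, 0, 0.3, 0, 0, 0], [0.38, 0, 0, 0.3, 0, 0, 0], [0.38, 0, 0, 0.3, 0, 0, 0], [0.38, 0, 0, 0.2, 0, 0, 0], [0.38, 0, 0, 0, 0, 0, 0]])

```text
time_s: 3.3
ee_pos: [0.4538, 0.1343, 0.1705]
eef_rot: [2.694, 0.002, 1.44]
force: [0.8, 0.3, -1.6]
grip_width: 0.0358
grip_force: 0.0
```

```bash
python3 - <<'E'
from h import *
s=ctrl.get_obs();w=ctrl.camera("wrist")
print(s["ee_pos"].round(4),s["force"])
cv2.imwrite("pics/w2.png",w["color"])
E
```

```text
[0.4538 0.1343 0.1705] [ 0.77441791  0.26411053 -1.60556934]
```

View pics/w2.png

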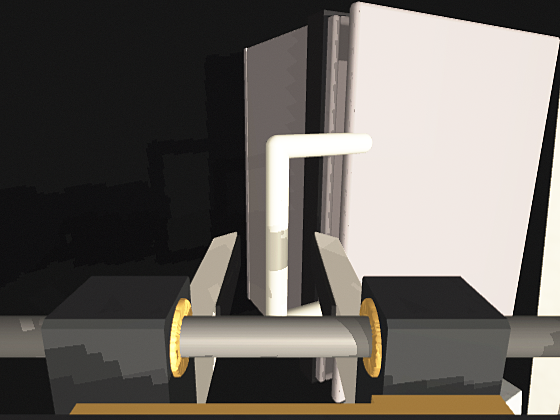

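move_arm(increments=[[0.38, 0, 0, 0.2, 0, 0, 0], [0.38, 0, 0, 0.17, 0, 0, 0], [0.1, 0, 0, 0, 0, 0, 0], [0.05, 0, 0, 0, 0, 0, 0], [0.05, 0, 0, 0, 0, 0, 0], [0.05, 0, 0, 0, 0, 0, 0]], force=25)

```text
time_s: 3.95
ee_pos: [0.4617, 0.133, 0.1552]
eef_rot: [2.692, 0.001, 1.439]
force: [-4.7, 0.1, 0.2]
grip_width: 0.0114
grip_force: 25.0
```

```bash
python3 - <<'E'
from h import *
s=ctrl.get_obs();print(s["ee_pos"].round(4),s["force"],s["grip_width"],s["grip_force"])
A=now();hinge=np.array([.7013,.101,.141]);f=np.array([.991,-.131,0])
z=A[:3,2]
# bar height from fit .169 minus; assume bar on arc at radius ~.245 from hinge
for d in (.01,.015,.019):
    b=A[:3,3]-d*z; h=b-hinge; print(d,"fwd",h@f,"z",h[2],"ang",np.arctan2(h[2],-(h@f))-.0245,"rad",np.hypot(h@f,h[2]))
E
```

```text
[0.4617 0.133  0.1552] [-4.69688705  0.05527004  0.17097409] 0.011396802951752081 25.001716911792755
0.01 fwd -0.24600458259098235 z 0.023208859675859256 ang 0.06956478099009669 rad 0.24709695632123269
0.015 fwd -0.24817722869554779 z 0.027711749049492557 ang 0.08670049669274596 rad 0.24971959850677375
0.019 fwd -0.24991534557920017 z 0.03131406054839922 ang 0.10014905933637624 rad 0.25186951054861695
```

```bash
python3 - <<'E'
import numpy as np
p=np.linspace(.105,.81,16);f=-.2451*np.cos(p);z=.2451*np.sin(p)
df,dz=np.diff(f),np.diff(z);c,s=np.cos(.45),np.sin(.45)
for a,b in zip(df,dz): print("[0.05, 0, %.3f, %.3f, 0, 0, 0],"%((c*a+s*b)/.05,(s*a-c*b)/.05),end=" ")
E
```

```text
[0.05, 0, 0.126, -0.193, 0, 0, 0], [0.05, 0, 0.135, -0.187, 0, 0, 0], [0.05, 0, 0.144, -0.180, 0, 0, 0], [0.05, 0, 0.152, -0.173, 0, 0, 0], [0.05, 0, 0.160, -0.166, 0, 0, 0], [0.05, 0, 0.167, -0.158, 0, 0, 0], [0.05, 0, 0.175, -0.150, 0, 0, 0], [0.05, 0, 0.182, -0.142, 0, 0, 0], [0.05, 0, 0.188, -0.133, 0, 0, 0], [0.05, 0, 0.194, -0.124, 0, 0, 0], [0.05, 0, 0.200, -0.115, 0, 0, 0], [0.05, 0, 0.205, -0.105, 0, 0, 0], [0.05, 0, 0.210, -0.096, 0, 0, 0], [0.05, 0, 0.214, -0.086, 0, 0, 0], [0.05, 0, 0.218, -0.076, 0, 0, 0],
```

move_arm(increments=[[0.05, 0, 0.126, -0.193, 0, 0, 0], [0.05, 0, 0.135, -0.187, 0, 0, 0], [0.05, 0, 0.144, -0.18, 0, 0, 0], [0.05, 0, 0.152, -0.173, 0, 0, 0], [0.05, 0, 0.16, -0.166, 0, 0, 0], [0.05, 0, 0.167, -0.158, 0, 0, 0], [0.05, 0, 0.175, -0.15, 0, 0, 0], [0.05, 0, 0.182, -0.142, 0, 0, 0], [0.05, 0, 0.188, -0.133, 0, 0, 0], [0.05, 0, 0.194, -0.124, 0, 0, 0], [0.05, 0, 0.2, -0.115, 0, 0, 0], [0.05, 0, 0.205, -0.105, 0, 0, 0], [0.05, 0, 0.21, -0.096, 0, 0, 0], [0.05, 0, 0.214, -0.086, 0, 0, 0], [0.05, 0, 0.218, -0.076, 0, 0, 0], [0.05, 0, 0, 0, 0, 0, 0], [0.05, 0, 0, 0, 0, 0, 0]])

```text
time_s: 5.65
ee_pos: [0.5362, 0.1233, 0.3113]
eef_rot: [2.687, -0.001, 1.44]
force: [-17.9, -1.1, 19.5]
grip_width: 0.0113
grip_force: 25.0
```

```bash
python3 - <<'E'
from h import *
s=ctrl.get_obs();print(s["ee_pos"].round(4),s["force"],s["grip_width"],s["grip_force"])
A=now();hinge=np.array([.7013,.101,.141]);f=np.array([.991,-.131,0]);z=A[:3,2]
for d in (.01,.015,.019):
    h=A[:3,3]-d*z-hinge; print(d,"ang",np.arctan2(h[2],-(h@f))-.0245,"rad",np.hypot(h@f,h[2]))
t=ctrl.camera("scene");cv2.imwrite("pics/s2.png",cv2.resize(t["color"][120:320,150:400],(750,600)))
E
```

```text
[0.5362 0.1233 0.3113] [-17.91661788  -1.0989454   19.51775519] 0.011255968247688543 25.00839650630951
0.01 ang 0.7848728637390104 rad 0.24769137360904228
0.015 ang 0.790860322268746 rad 0.25246154938628296
0.019 ang 0.7954896813635878 rad 0.25628398805980607
```

View pics/s2.png

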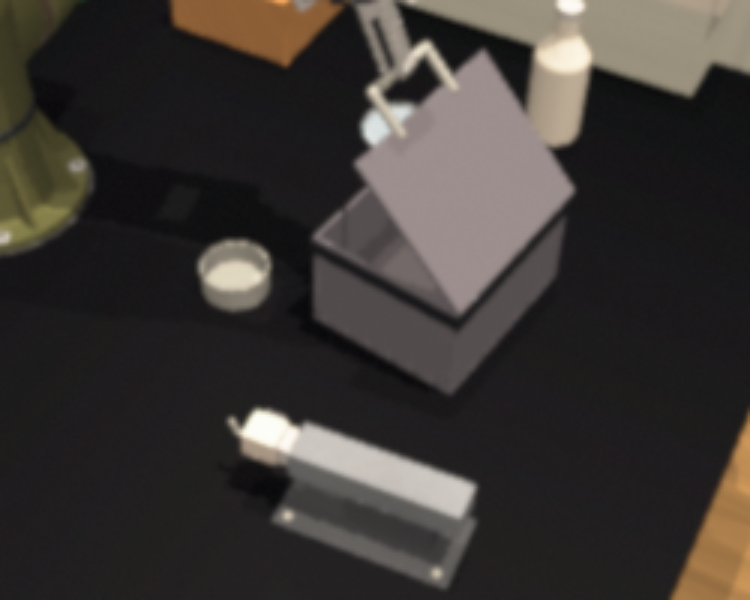

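move_arm(increments=[[0.2, 0, 0, 0, 0, 0, 0], [0.38, 0, 0, 0, 0, 0, 0], [0.38, 0, 0, 0, 0, 0, 0], [0.38, 0, 0, -0.15, 0, 0, 0], [0.38, 0, 0, -0.3, 0, 0, 0], [0.38, 0, 0, -0.4, 0, 0, 0], [0.38, 0, 0, -0.4, 0, 0, 0], [0.38, 0, 0, -0.4, 0, 0, 0], [0.38, 0, 0, 0, 0, 0, 0]])

```text
time_s: 6.6
ee_pos: [0.5004, 0.1283, 0.3843]
eef_rot: [2.687, -0.001, 1.44]
force: [1.0, 1.3, -1.0]
grip_width: 0.0355
grip_force: 0.0
```

```bash
python3 - <<'E'
from h import *
s=ctrl.get_obs();print(s["ee_pos"].round(4),s["force"],s["qpos"].round(2))
w=ctrl.camera("scene");P=w["pose"];im=cv2.resize(w["color"][120:320,150:400],(750,600))
for a,c in ((.6,(255,0,0)),(.785,(0,0,255)),(.97,(0,255,0))):
  q=[]
  for l in [(-.2,-.123,.008),(-.2,.123,.008),(-.245,.05,.006),(-.245,-.05,.006)]:
    u=proj(w,R.from_euler('zy',[-.1316,a]).apply(l)+[.7013,.101,.141]);q.append((u-[150,120])*3)
  cv2.polylines(im,[np.array(q,int)],True,c,1)
cv2.imwrite("pics/s3.png",im)
A=now();r=rot_for(.081,0)
g=np.array([.570,-.223,.085])
M=plan(A,T([.40,-.05,.33],r),12)
plan(M,T(g-.13*r.apply([0,0,1])+[-.02,0,0],r),8)
E
```

```text
[0.5004 0.1283 0.3843] [ 0.96311725  1.30338982 -1.01609202] [ 0.27 -0.1   1.61 -0.18  1.21  0.43]
row x12: [-0.302 -0.176  0.049] [ 0.0375  0.004  -0.0174] mid [0.449 0.042 0.351]
row x8: [-0.461  0.339  0.288] [0. 0. 0.] mid [ 0.475 -0.136  0.272]
```

View pics/s3.png

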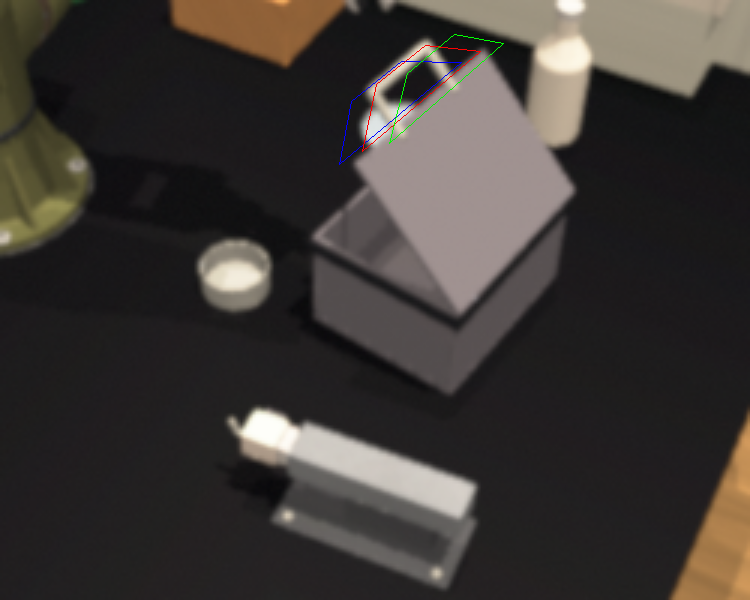

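move_arm(increments=[[0.6, -0.302, -0.176, 0.049, 0.0375, 0.004, -0.0174], [0.6, -0.302, -0.176, 0.049, 0.0375, 0.004, -0.0174], [0.6, -0.302, -0.176, 0.049, 0.0375, 0.004, -0.0174], [0.6, -0.302, -0.176, 0.049, 0.0375, 0.004, -0.0174], [0.6, -0.302, -0.176, 0.049, 0.0375, 0.004, -0.0174], [0.6, -0.302, -0.176, 0.049, 0.0375, 0.004, -0.0174], [0.6, -0.302, -0.176, 0.049, 0.0375, 0.004, -0.0174], [0.6, -0.302, -0.176, 0.049, 0.0375, 0.004, -0.0174], [0.6, -0.302, -0.176, 0.049, 0.0375, 0.004, -0.0174], [0.6, -0.302, -0.176, 0.049, 0.0375, 0.004, -0.0174], [0.6, -0.302, -0.176, 0.049, 0.0375, 0.004, -0.0174], [0.6, -0.302, -0.176, 0.049, 0.0375, 0.004, -0.0174]])

```text
time_s: 7.85
ee_pos: [0.3996, -0.0511, 0.3281]
eef_rot: [-3.137, -0.0, 1.652]
force: [0.3, -0.4, -0.7]
grip_width: 0.0563
grip_force: 0.0
```

```bash
python3 - <<'E'
from h import *
A=now();r=rot_for(.081-np.pi/2,0);print(r.as_euler('xyz'))
g=np.array([.570,-.223,.085])
plan(A,T(g+[-.02,0,.12],r),14)
E
```

```text
[3.14159265 0.         0.081     ]
row x14: [-0.073  0.355  0.175] [-0.0003  0.0003  0.1122] mid [ 0.51  -0.106  0.266]
```

move_arm(increments=[[0.8, -0.073, 0.355, 0.175, 0, 0, 0.1122], [0.8, -0.073, 0.355, 0.175, 0, 0, 0.1122], [0.8, -0.073, 0.355, 0.175, 0, 0, 0.1122], [0.8, -0.073, 0.355, 0.175, 0, 0, 0.1122], [0.8, -0.073, 0.355, 0.175, 0, 0, 0.1122], [0.8, -0.073, 0.355, 0.175, 0, 0, 0.1122], [0.8, -0.073, 0.355, 0.175, 0, 0, 0.1122], [0.8, -0.073, 0.355, 0.175, 0, 0, 0.1122], [0.8, -0.073, 0.355, 0.175, 0, 0, 0.1122], [0.8, -0.073, 0.355, 0.175, 0, 0, 0.1122], [0.8, -0.073, 0.355, 0.175, 0, 0, 0.1122], [0.8, -0.073, 0.355, 0.175, 0, 0, 0.1122], [0.8, -0.073, 0.355, 0.175, 0, 0, 0.1122], [0.8, -0.073, 0.355, 0.175, 0, 0, 0.1122], [0.8, 0, 0, 0, 0, 0, 0], [0.8, 0, 0, 0, 0, 0, 0]])

```text
time_s: 9.45
ee_pos: [0.5502, -0.2222, 0.2058]
eef_rot: [-3.141, 0.003, 0.083]
force: [0.8, 0.6, 0.6]
grip_width: 0.0754
grip_force: 0.0
```

```bash
python3 - <<'E'
from h import *
s=ctrl.get_obs();w=ctrl.camera("wrist");P=wpose(w,s);im=w["color"].copy()
print(s["ee_pos"].round(4),s["eef_rot"].round(3))
for l in [(-.055,.018,.103),(-.055,-.018,.103),(-.015,-.018,.103),(-.015,.018,.103),(0,.022,.105),(0,-.022,.105),(.19,-.022,.105),(.19,.022,.105)]:
    u=proj(w,R.from_euler('z',.0809).apply(l)+[.6048,-.2202,0],P);print(u.round(1))
    cv2.circle(im,tuple(int(v) for v in u),2,(0,0,255),-1)
cv2.imwrite("pics/w3.png",im)
E
```

```text
[ 0.5502 -0.2222  0.2058] [-3.141e+00  3.000e-03  8.300e-02]
[255.5 201.1]
[302.3 201.1]
[303.3 148.9]
[254.8 148.9]
[249.  128.5]
[309.3 128.6]
[ 316.5 -190. ]
[ 244.  -190.1]
```

View pics/w3.png

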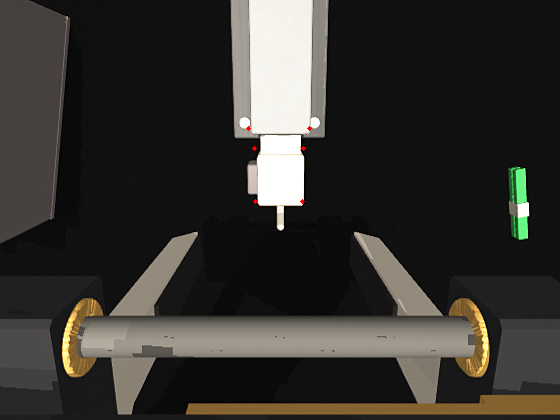

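move_arm(increments=[[0.8, 0.16, 0.02, 0.4, 0, 0, 0], [0.8, 0.16, 0, 0.4, 0, 0, 0], [0.8, 0, 0, 0.4, 0, 0, 0], [0.8, 0, 0, 0.4, 0, 0, 0], [0.8, 0, 0, 0.4, 0, 0, 0], [0.8, 0, 0, 0.4, 0, 0, 0], [0.8, 0, 0, 0.4, 0, 0, 0], [0.8, 0, 0, 0, 0, 0, 0], [0.8, 0, 0, 0, 0, 0, 0]])

```text
time_s: 10.4
ee_pos: [0.5666, -0.2216, 0.0675]
eef_rot: [3.141, 0.001, 0.083]
force: [0.0, 0.4, -0.2]
grip_width: 0.0752
grip_force: 0.0
```

move_arm(increments=[[0.3, 0, 0, 0, 0, 0, 0], [0.3, 0, 0, 0, 0, 0, 0], [0.3, 0, 0, 0, 0, 0, 0], [0.3, 0, 0, 0, 0, 0, 0], [0.3, 0, 0, 0, 0, 0, 0]], force=35)

```text
time_s: 10.9
ee_pos: [0.5664, -0.2227, 0.0672]
eef_rot: [3.14, 0.001, 0.081]
force: [2.7, -25.1, -6.7]
grip_width: 0.0386
grip_force: 20.9
```

move_arm(increments=[[0.3, 0, 0.025, 0, 0, 0, 0], [0.3, 0, 0, 0, 0, 0, 0], [0.3, 0, 0, 0, 0, 0, 0]], force=35)

```text
time_s: 11.2
ee_pos: [0.5664, -0.2241, 0.067]
eef_rot: [3.14, 0.001, 0.081]
force: [0.4, -6.7, 1.0]
grip_width: 0.0365
grip_force: 35.0
```

move_arm(increments=[[0.3, -0.1, 0, 0, 0, 0, 0], [0.3, -0.1, 0, 0, 0, 0, 0], [0.3, -0.1, 0, 0, 0, 0, 0], [0.3, -0.1, 0, 0, 0, 0, 0], [0.3, -0.1, 0, 0, 0, 0, 0], [0.3, -0.1, 0, 0, 0, 0, 0], [0.3, -0.1, 0, 0, 0, 0, 0], [0.3, -0.1, 0, 0, 0, 0, 0], [0.3, -0.1, 0, 0, 0, 0, 0], [0.3, -0.1, 0, 0, 0, 0, 0], [0.3, -0.1, 0, 0, 0, 0, 0], [0.3, -0.1, 0, 0, 0, 0, 0], [0.3, -0.1, 0, 0, 0, 0, 0], [0.3, -0.1, 0, 0, 0, 0, 0], [0.3, -0.1, 0, 0, 0, 0, 0], [0.3, 0, 0, 0, 0, 0, 0], [0.3, 0, 0, 0, 0, 0, 0], [0.3, 0, 0, 0, 0, 0, 0]])

```text
time_s: 13.0
ee_pos: [0.4921, -0.2304, 0.0671]
eef_rot: [3.139, 0.0, 0.081]
force: [4.7, -10.1, -3.5]
grip_width: 0.0367
grip_force: 35.0
```

```bash
python3 - <<'E'
from h import *
s=ctrl.get_obs();print(s["ee_pos"].round(4),s["force"].round(1),s["grip_width"],np.hypot(*(s["ee_pos"]-[.5664,-.2241,0])[:2]))
w=ctrl.camera("wrist")["color"];t=ctrl.camera("top")["color"];sc=ctrl.camera("scene")["color"]
a=cv2.resize(w[0:240,200:360],(400,600));b=cv2.resize(t[140:240,210:390],(400,222));c=cv2.resize(sc[130:330,170:370],(378,378))
o=np.zeros((600,800,3),np.uint8);o[:,:400]=a;o[:222,400:]=b;o[222:,400:778]=c
cv2.imwrite("pics/f.png",o)
E
```

```text
[ 0.4921 -0.2304  0.0671] [  4.7 -10.1  -3.5] 0.03665572761121839 0.07454257773622706
```

View pics/f.png

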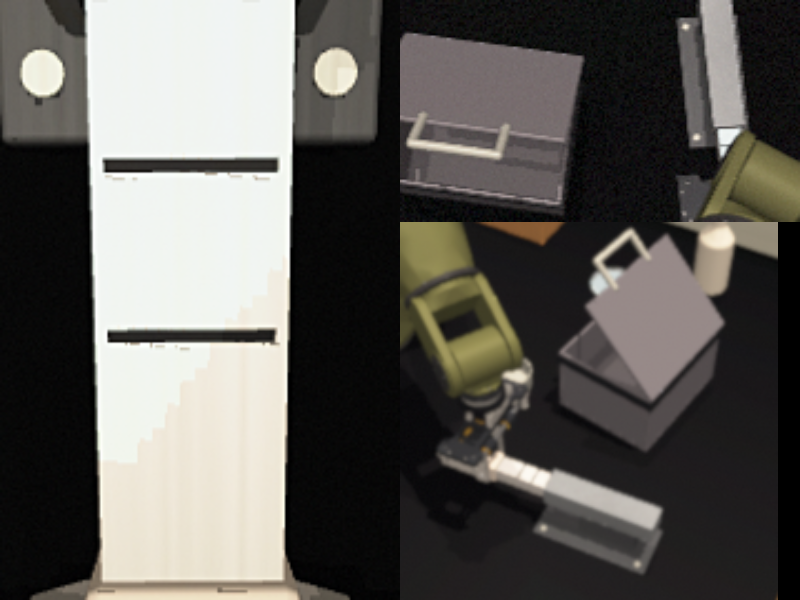

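```bash
python3 - <<'E'
from h import *
s=ctrl.get_obs();w=ctrl.camera("wrist");P=wpose(w,s)
f=np.array([np.cos(.081),np.sin(.081),0])
m=[ray(w,276.5,r,.098,P) for r in (134,66)]
mouth=np.array([.6014,-.2215,0])
print(m,[(mouth-q)@f for q in m])
sc=ctrl.camera("scene");print([proj(sc,[.6014,-.2215,.098]).round(1)])
cv2.imwrite("pics/g.png",cv2.resize(sc["color"][230:300,200:300],(800,560),interpolation=cv2.INTER_CUBIC))
E
```

```text
[array([ 0.55141411, -0.22580983,  0.098     ]), array([ 0.57624723, -0.22379438,  0.098     ])] [np.float64(0.05017071607574708), np.float64(0.025255946587093025)]
[array([247.8, 266.6])]
```

View pics/g.png

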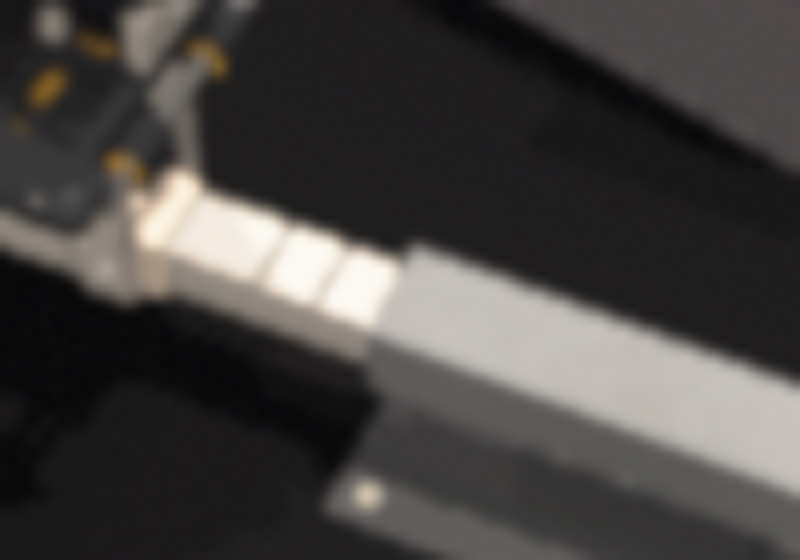

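The tube shows marks 1 (about 270,250) and 2 (about 335,275). The sleeve mouth (about 390,290) lies one spacing behind mark 2. Marks 1 and 2 measure 50.2 and 25.3 mm out, so mark 3 is level with the mouth.

```bash
python3 -c "
from station import ctrl
s=ctrl.get_obs();print(s['grip_force'],s['grip_width'],s['joint_vel'].round(3))
print(ctrl.hand_in())"
```

```text
35.03662437200546 0.03655028639181699 [-0.    -0.001  0.001 -0.001  0.001  0.   ]
the job is handed in; nothing more can be done
None
```

I handed the job in, and no verdict came back: by my camera checks the lid stands by itself at about 45 degrees, and the bag arm is held about 75 mm out with its button squeezed at 35 N.

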